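# Close the rolling mill's gap by four clicks

### The job

On the small rolling mill, set the rollers closer for the next pass: with a fingertip, gently push the peg on the click-stop dial round clockwise, seen from above, by exactly four clicks from where it stands now, and leave it resting in that fourth click stop; do not push it on to a fifth. Do not pinch the peg, and do not move or pick up any of the other things on the bench; finish clear of everything.

Things in the scene. Friction and masses are not known exactly. Their poses are not given: they have to be found in the camera images.
- mill: rolling mill, a grey casting fixed to the bench: foot 200 (its x) x 130 (its y) x 14 mm, body 112 mm wide with two steel rollers, top of the yoke at height 168 mm, crank on its +y side reaching 152 mm out, lower than 80 mm; origin at the centre of its underside, z up, front -x. A small index finger, up to height 190 mm, stands just outside the dial's rim at the front
- dial_axis (a point): centre of the dial's flat upper face, 202 mm above the bench, on the dial's upright axis of rotation. The dial is an aluminium disc 110 mm in diameter and 14 mm thick with a black line every 30 degrees; a flat hub cap 26 mm across stands 4 mm above its face
- peg_top (a point): centre of the upper end of the peg, the one upright dark steel pin on the dial: 14 mm in diameter, standing 34 mm above the dial's upper face, its axis 42 mm from the dial's axis; it turns with the dial
- dial (a joint): turn of the dial, rad, growing clockwise seen from above; click stops every 0.5236 rad from 0 to 5.236, hard end stops there. Starts in stop 0, 1, 2 or 3, the peg pointing to 240, 210, 180 or 150 degrees in the mill's frame (counter-clockwise from its +x). A sprung detent: 4 to 8 N at the peg takes it to the crest halfway between stops; a few degrees past it, it snaps into the next stop and stays
- ring: loose brass finger ring, 23 mm outside, 6 mm high, lying on the mill's foot; origin at the centre of its underside
- blank: loose copper blank 45 x 14 x 5 mm lying on the mill's foot; origin at the centre of its underside
- jar: loose glass jar with a black lid, 60 mm across, 85 mm high, standing close beside the mill; origin at the centre of its underside
- mallet: loose wooden mallet lying behind the mill, about 290 mm long, 48 mm high; origin under its handle, handle along its own x axis, head at +x
- driver: loose screwdriver lying on the bench; origin at the underside of its middle
- tray: loose black divided tray 140 x 100 x 30 mm; origin at the centre of its underside
- cup: loose white cup 72 mm across, 80 mm high; origin at the centre of its underside

How it is judged:
At the end, for the whole second after the job is handed in: the dial rests in the fourth click stop clockwise of the one it started in (120 degrees on, give or take 9), and no longer turns (distance of peg_top from where it was at the start of the episode between 0.069 and 0.0762 m and velocity of joint dial between -0.1 and 0.1 rad/s); the robot touches nothing.
It fails at once if the dial was turned past the fourth click, on to the fifth (more than 142 degrees) (distance of peg_top from where it was at the start of the episode above 0.0795 m).
It fails at once if the dial or its peg was squeezed or shoved with more than 20 N (contact force between the fingers and dial above 20 N).
It fails at once if one of the loose bystanders was moved by more than 15 mm or picked up (distance of any of ring, blank, jar, mallet, driver, tray, cup from where it was at the start of the episode above 0.015 m).
It also fails if it takes over 48 s, if anything falls off the work surface, if the arm or the gripper's body presses on something with over 40 N, if the wrist force passes 120 N, or if a joint passes its speed limit or range.

### The arm

A 7-joint arm with a two-finger parallel gripper is mounted at the origin on the work surface. World frame = base frame: x ahead of the robot, y to its left, z up, the work surface at z = 0. Lengths are in m, angles in rad, forces in N, time in s.
With the tool pointing down it reaches from about 0.4 to 0.85 m from the base axis. Payload 10.4 kg.
Tool frame: the origin (TCP) lies at the very end of the fingers, on their centre line; the grasp point (between the pads) lies 19 mm behind it; z points along the fingers, y is the direction in which the jaws open and shut (so a half turn about z gives the same grasp; the last joint's range is limited). The gripper opens to 87 mm and grips with 3 to 60 N. Pads are 19 mm wide; open, the fingers measure 117 mm over their backs; the gripper's body (75 mm by 190 mm) begins 51 mm behind the grasp point.
Start: joints at [-1.239, 0.332, -0.065, 1.46, 0.022, 1.35, -0.088], TCP at [0.217, 0.586, 0.223] pointing down, gripper open.
Joint ranges: [-2.6, 2.6], [-0.5, 2.12], [-1.47, 1.34], [0.16, 2.42], [-1.27, 4.41], [0.06, 2.06], [-2.6, 2.6]. Speed limits (rad/s): [2.22, 2.22, 2.79, 2.79, 3.14, 3.14, 3.14].

### API

Orientations are given as a unit quaternion [x, y, z, w].
In Python, from bench import r, eyes, job gives the robot as it stands. The module is installed in compiled form; this text tells all that it offers.
- The arm moves only by the tool play_rows, never from a script. Its argument "motion" is a list of rows, each a list of 7 numbers: the shift along the tool's x, y, z as a fraction of full scale, then the turn, a rotation vector about the tool's x, y, z as a fraction of full scale, then the opening in per cent of the stroke, from 0 (shut) to 100 (fully open). A call has 1 to 5 rows; each row is the pose to reach, as a shift and turn from the pose commanded when the call began, along the tool's axes at that moment; what a row does not reach only later rows make up. Full scale, the value 1, is 0.2 m for a shift and 90 degrees for a turn. A row lasts 1/8 s, in which the tool goes at most 62.5 mm and 10.7 degrees, less where a joint would pass 70% of its speed; a pose out of reach is approached as far as the arm can. A call with a number of a shift or a turn outside -1 to 1 is refused whole. A call with a gripper value outside its range is refused whole. The fingers move at their own pace and stop on an object; "squeeze" is the grip in N (left out, the last holds). Time passes only in rows, so rows that repeat a pose let the fingers close. It gives the time, the measured TCP pose, the force and the opening at its end, in the units of the state.
- r.read_state(): the state, without advancing time (a new reading comes with each control period).
- eyes.camera(name): name is "scene" or "side" or "wrist"; returns a dict with "image" (420x560x3 uint8, red, green, blue), "mtx" (3x3 intrinsics, pixels), "R" (3x3) and "t" (3): a world point X has camera coordinates R X + t. Camera axes: x right, y down, z forward; pixel columns grow to the right and rows downward; lengths in m; the calibration is good to about 2 mm. A picture is of the moment at which its call begins. There is no depth.
- job.close_job(): hands the job in, once; it reports no verdict.
Trained networks look in a picture, given as the dict that the camera call returned (one of the last four; its "shot" number tells which), for a name from the list of things; names that differ only in an ending like _2 or _b are one class to them, and where a whole thing is asked for, a point or a joint stands for the part that bears it (a point fixed in the world has none). Each returns a list of dicts, best first, with "p" (0 to 1); they miss things now and then, are a little off and sometimes report something else, mostly with a low value. They report only what shows in the picture. A call takes as long as a camera call.
- eyes.regions_of(picture, label): "region" (420x560 bool, what is visible of it) and "xy" ([column, row] in pixels, amid what is visible of it).
- eyes.landmark_of(picture, label): "xy" ([column, row] in pixels: a listed point, or the origin of a listed thing).
The state is a dict: "time": time; "joint_positions": joint angles; "joint_vel": joint speeds; "joint_torque": joint torques, N m; "ee_pos": TCP position; "eef_rot": TCP orientation; "ft_force": force on the tool from outside, world axes, zero at the start; "torque": the same for the moment, N m; "width": finger opening in m.
Only numpy, scipy, OpenCV 4.12 (cv2) and the standard library are available. Lean on these libraries where they do the work, as an engineer would, in place of code of your own. Each camera call takes 0.05 s, during which the arm holds its last target. There are 200 camera calls.

## Working session

There is one attempt and no reset: what is moved stays moved. The work goes in short steps, Python scripts to look and compute and a tool call to move; the robot and the scene stay as the last step left them, time stands still between calls to the robot, and variables do not carry over. Pictures are saved under pics/ and viewed, about 8 in all and at most 12, crops included, and the job is handed in when it is done.

Besides the shell and the picture viewer there is one more tool, called after "Request:" by a JSON object that holds its "name" and its "arguments", one argument or row to a line. play_rows: Moves the arm, as the interface text tells. Shift numbers are shares of 0.2 m and turn numbers shares of 90 degrees, none past 1 either way. Its arguments: {"type":"object","properties":{"motion":{"type":"array","items":{"type":"array","items":{"type":"number"}}},"squeeze":{"type":"number"}},"required":["motion"]}

```bash
mkdir -p pics; cat > h.py <<'E'
import numpy as np, cv2
from bench import r, eyes, job
def ray(c,px):
    d=c["R"].T@np.linalg.solve(c["mtx"],[px[0],px[1],1.]); o=-c["R"].T@c["t"]; return o,d/np.linalg.norm(d)
def atz(c,px,z):
    o,d=ray(c,px); return o+d*(z-o[2])/d[2]
def proj(c,X):
    v=c["mtx"]@(c["R"]@np.array(X)+c["t"]); return v[:2]/v[2]
def tri(obs):
    A=np.zeros((3,3));b=np.zeros(3)
    for c,p in obs:
        o,d=ray(c,p);M=np.eye(3)-np.outer(d,d);A+=M;b+=M@o
    return np.linalg.solve(A,b)
def save(c,n): cv2.imwrite(f"pics/{n}.png",c["image"][:,:,::-1])
E
python3 - <<'E'
from h import *
s=r.read_state(); print(s["time"],s["ee_pos"],s["eef_rot"],s["width"])
cs={n:eyes.camera(n) for n in("scene","side","wrist")}
for n,c in cs.items():
    save(c,n+"0")
    for l,z in(("dial_axis",.202),("peg_top",.236),("mill",0),("jar",0),("cup",0),("mallet",0)):
        for d in eyes.landmark_of(c,l)[:2]: print(n,l,round(d["p"],2),np.round(d["xy"]),np.round(atz(c,d["xy"],z),3))
im=np.hstack([cv2.imread(f"pics/{n}0.png") for n in("scene","side")])
cv2.imwrite("pics/both0.png",cv2.resize(im,(800,300)))
E
```

```text
0.0 [0.21699008 0.58569969 0.22172714] [ 1.76463134e-01  9.84306988e-01 -7.12942779e-04 -8.53224807e-05] 0.08709070424341324
scene dial_axis 0.89 [248. 192.] [ 0.586 -0.088  0.202]
scene dial_axis 0.56 [178. 180.] [ 0.65  -0.257  0.202]
scene peg_top 0.92 [258. 166.] [ 0.526 -0.097  0.236]
scene mill 0.97 [255. 235.] [ 0.567 -0.088  0.   ]
scene mill 0.66 [452. 269.] [ 0.365  0.425 -0.   ]
scene jar 0.84 [223. 210.] [ 0.543 -0.226 -0.   ]
scene cup 0.82 [177. 180.] [ 0.523 -0.429  0.   ]
scene mallet 0.62 [196. 274.] [ 0.757 -0.147  0.   ]
side dial_axis 0.73 [290. 198.] [ 0.577 -0.097  0.202]
side peg_top 0.84 [277. 197.] [ 0.529 -0.114  0.236]
side mill 0.74 [286. 251.] [ 0.563 -0.094  0.   ]
side mill 0.15 [289. 198.] [0.677 0.129 0.   ]
side jar 0.83 [303. 283.] [ 0.554 -0.227  0.   ]
side cup 0.66 [331. 346.] [ 0.529 -0.439  0.   ]
side mallet 0.72 [355. 244.] [ 0.767 -0.155  0.   ]
```

```bash
python3 - <<'E'
from h import *
a=cv2.imread("pics/scene0.png")[110:310,140:380];b=cv2.imread("pics/side0.png")[130:330,200:400]
cv2.imwrite("pics/crop0.png",np.vstack([cv2.resize(np.hstack([a,b]),None,fx=1.8,fy=1.8,interpolation=cv2.INTER_CUBIC)]))
c1=eyes.camera("scene");c2=eyes.camera("side")
for l in("dial_axis","peg_top","mill","jar","cup","mallet","ring","blank"):
    try:
        p=eyes.landmark_of(c1,l)[0]["xy"];q=eyes.landmark_of(c2,l)[0]["xy"];print(l,np.round(p,1),np.round(q,1),np.round(tri([(c1,p),(c2,q)]),4))
    except IndexError: print(l,"-")
for c in(c1,c2): print(-c["R"].T@c["t"])
E
```

```text
dial_axis [175.4 180. ] [293.3 197.3] [ 0.617  -0.1933  0.2487]
peg_top [257.4 168.4] [275.9 197.1] [ 0.5287 -0.101   0.2262]
mill [253.1 233.2] [287.  250.3] [ 0.5665 -0.0959  0.004 ]
jar [221.7 210.8] [303.2 282.6] [ 0.5525 -0.2261  0.0033]
cup [178.5 178.3] [331.8 343.3] [ 0.5258 -0.4305  0.0045]
mallet [193.6 272.6] [355.9 242.2] [ 0.7643 -0.1523  0.0084]
ring -
blank -
[1.08703088 0.32215603 0.8952839 ]
[ 0.12872207 -1.05176661  1.06316306]
```

View pics/crop0.png

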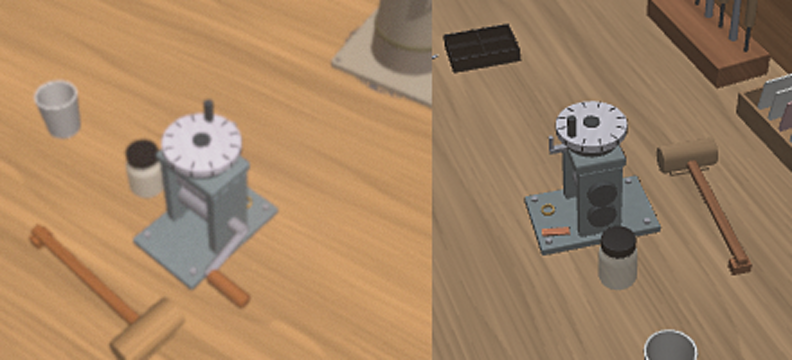

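View pics/both0.png

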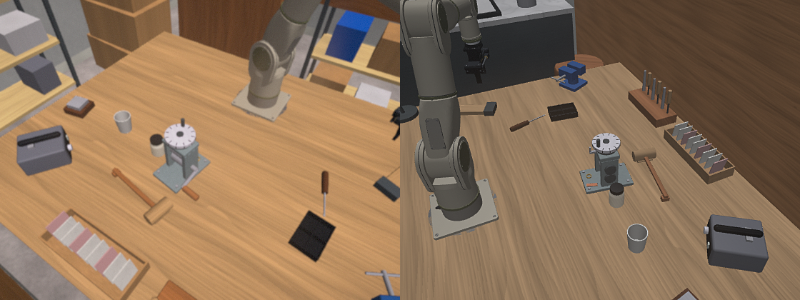

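Side view: hub at about (288,197), peg top at about (277,196). Scene view: hub at about (252,188), peg at about (256,166). The peg stands at the robot side of the dial, and the air above the dial is free. Next I refine the pose by a silhouette fit.

```bash
cat > fit.py <<'E'
from h import *
from scipy.optimize import minimize
t=np.linspace(0,2*np.pi,48)
def circ(x,y,R,z): return np.c_[x+R*np.cos(t),y+R*np.sin(t),0*t+z]
def ren(c,P):
    m=np.zeros((1680,2240),np.uint8)
    for x,y,R,z0,z1 in P:
        X=np.r_[circ(x,y,R,z0),circ(x,y,R,z1)]; v=(X@c["R"].T+c["t"])@c["mtx"].T
        cv2.fillConvexPoly(m,cv2.convexHull(np.round((v[:,:2]/v[:,2:]+.5)*4).astype(np.int32)),255)
    return cv2.resize(m,(560,420),interpolation=cv2.INTER_AREA)/255.
def parts(q): return [(q[0],q[1],.055,.188,.202),(q[0]+.042*np.cos(q[2]),q[1]+.042*np.sin(q[2]),.007,.202,.236)]
def fit(q0,cams=("scene","side")):
    obs=[]
    for n in cams:
        c=eyes.camera(n); g=eyes.regions_of(c,"dial")
        if g: obs.append((c,g[0]["region"].astype(float))); print(n,round(g[0]["p"],2),g[0]["region"].sum())
    f=lambda q:sum(np.abs(ren(c,parts(q))-m).sum() for c,m in obs)
    best=None
    for q0_ in [np.r_[q0[:2],a] for a in (q0[2]-.25,q0[2],q0[2]+.25)]:
        s=minimize(f,q0_,method="Nelder-Mead",options=dict(initial_simplex=q0_+np.vstack([np.zeros(3),np.diag([.01,.01,.2])]),xatol=1e-4,fatol=.1))
        if best is None or s.fun<best.fun: best=s
    return best.x,best.fun,obs
E
python3 - <<'E'
from fit import *
q,e,obs=fit([.58,-.093,3.33]); print(q,np.degrees(q[2]),e)
for c,m in obs:
    for l in("dial_axis","peg_top"):
        print(l,[np.round(d["xy"],1) for d in eyes.landmark_of(c,l)[:2]], proj(c,[q[0],q[1],.202]) if l[0]=="d" else proj(c,[q[0]+.042*np.cos(q[2]),q[1]+.042*np.sin(q[2]),.236]))
o=[]
for c,m in obs:
    im=c["image"][:,:,::-1].copy(); cn,_=cv2.findContours((ren(c,parts(q))>.5).astype(np.uint8),0,1)
    u,v=proj(c,[q[0],q[1],.2]).astype(int); im=im[v-50:v+50,u-60:u+60]; im=cv2.resize(im,None,fx=3.3,fy=3.3); 
    cv2.polylines(im,[((k-[u-60,v-50]+.5)*3.3).astype(np.int32) for k in cn],True,(0,0,255),1); o.append(im)
cv2.imwrite("pics/fit.png",np.hstack(o))
E
```

```text
scene 0.65 1346
side 0.8 855
[ 0.57133208 -0.08945688  3.4320423 ] 196.641538895403 196.67058823529413
dial_axis [array([249.6, 191.4])] [250.52328317 187.79967541]
peg_top [array([256.9, 165.5])] [255.41883005 166.53001225]
dial_axis [array([291.3, 199.4])] [287.53579222 197.04320364]
peg_top [array([278.4, 196.1])] [275.65375006 193.6878971 ]
```

View pics/fit.png

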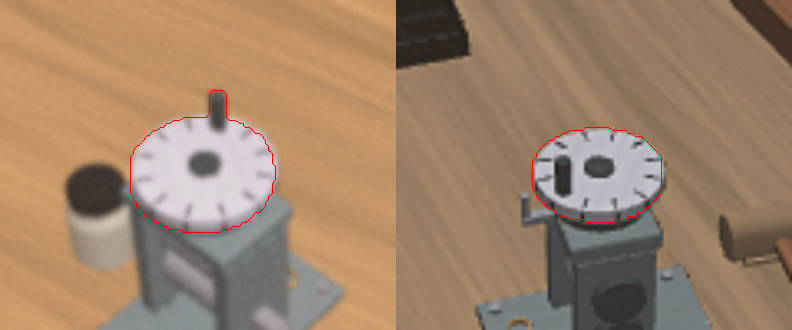

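The outlines fit the disc in both views; in the side view the peg top is at about (277.6,195). The index finger at about (266,204) in the side view should give the mill's yaw, as a check on the peg angle.

```bash
python3 - <<'E'
from h import *
a=eyes.camera("scene");b=eyes.camera("side")
A=np.array([.5713,-.0895])
def rep(n,X): d=X[:2]-A; print(n,np.round(X,4),"r",np.hypot(*d).round(4),"ang",np.degrees(np.arctan2(d[1],d[0])).round(1)%360)
rep("peg tri",tri([(a,(256,166.3)),(b,(277.6,195))]))
rep("peg scene",atz(a,(256,166.3),.236)); rep("peg side",atz(b,(277.6,195),.236))
rep("finger",atz(b,(266.1,206.5),.19))
rep("finger top",atz(b,(266.1,205.5),.19))
# foot outline: yaw by min area rect of the region warped to z=.014
for c in(a,b):
    g=eyes.regions_of(c,"mill")[0]["region"]
    p=np.argwhere(g)[:,::-1]; w=np.array([atz(c,x,.014)[:2] for x in p],np.float32)
    w0=w[(np.hypot(*(w-A).T)<.16)]
    print(cv2.minAreaRect(w0))
im=cv2.resize(b["image"][215:280,245:330,::-1],None,fx=8,fy=8,interpolation=cv2.INTER_CUBIC);cv2.imwrite("pics/foot.png",im)
E
```

```text
peg tri [ 0.532  -0.1034  0.2343] r 0.0417 ang 199.4
peg scene [ 0.5296 -0.1008  0.236 ] r 0.0432 ang 195.1
peg side [ 0.5335 -0.1087  0.236 ] r 0.0424 ang 207.0
finger [ 0.5076 -0.0888  0.19  ] r 0.0637 ang 179.4
finger top [ 0.5092 -0.0849  0.19  ] r 0.0622 ang 175.8
((0.560828447341919, -0.0898069441318512), (0.2987716495990753, 0.21039935946464539), 25.63176727294922)
((0.5786683559417725, -0.050821319222450256), (0.23973818123340607, 0.20323525369167328), 80.13677215576172)
```

View pics/foot.png

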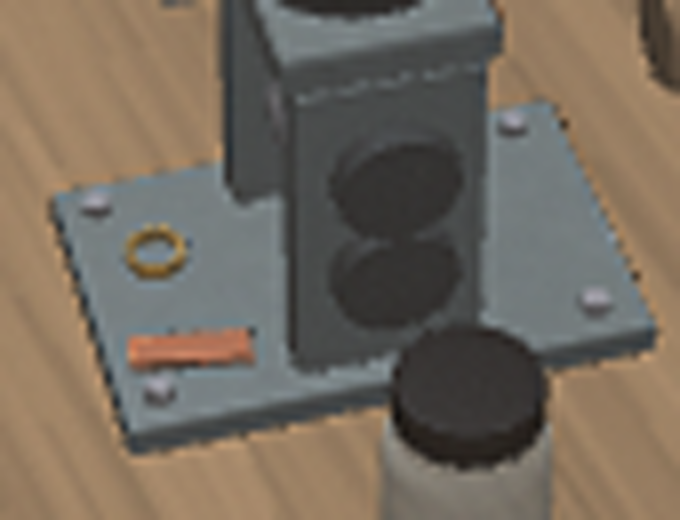

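The foot's upper corners, at crop (52,198), (130,435), (655,328) and (552,103), give the mill's pose.

```bash
python3 - <<'E'
from h import *
b=eyes.camera("side")
P=np.array([atz(b,(245+u/8-.5,215+v/8-.5),.014)[:2] for u,v in((52,198),(130,435),(655,328),(552,103))]);print(P.round(4),P.mean(0))
for i in range(4):
    d=P[(i+1)%4]-P[i];print(np.hypot(*d).round(4),np.degrees(np.arctan2(*d[::-1])).round(1))
E
```

```text
[[ 0.4829 -0.0173]
 [ 0.4639 -0.1414]
 [ 0.6581 -0.172 ]
 [ 0.6789 -0.0485]] [ 0.57096943 -0.0948211 ]
0.1256 -98.7
0.1966 -8.9
0.1252 80.4
0.1985 171.0
```

Request:
{"name": "play_rows", "arguments": {
  "motion": [
    [-0.15,-0.15,-0.15,0,0,0,0],
    [-0.35,-0.35,-0.3,0,0,0,0],
    [-0.57,-0.57,-0.3,0,0,0,0],
    [-0.78,-0.78,-0.3,0,0,0,0],
    [-0.93,-0.93,-0.3,0,0,0,0]
  ],
  "squeeze": 5
}}

```text
time: 3.12
ee_pos: [0.3281, 0.3445, 0.283]
eef_rot: [0.178, 0.984, 0.0, 0.0]
ft_force: [1.2, 1.0, 0.2]
width: 0.0451
```

Request:
{"name": "play_rows", "arguments": {
  "motion": [
    [-0.2,-0.2,0,0,0,0,0],
    [-0.4,-0.4,0,0,0,0.1,0],
    [-0.6,-0.6,0,0,0,0.2,0],
    [-0.8,-0.8,0,0,0,0.3,0],
    [-0.95,-0.95,0,0,0,0.4,0]
  ]
}}

```text
time: 3.75
ee_pos: [0.4398, 0.1004, 0.2829]
eef_rot: [0.475, 0.88, 0.0, 0.0]
ft_force: [0.2, 0.6, 0.7]
width: 0.0014
```

```bash
cat >> h.py <<'E'
from scipy.spatial.transform import Rotation as Ro
AX=np.array([.571,-.091]); TH0=201.
def goal(dth,gap,z,rad=.042):
    "pose behind peg turned dth deg clockwise: TCP gap (m) behind the peg axis, tool +x along clockwise tangent"
    th=np.radians(TH0-dth); u=np.array([np.cos(th),np.sin(th)]); tau=np.array([np.sin(th),-np.cos(th)])
    p=np.r_[AX+rad*u-gap*tau,z]; X=np.r_[tau,0]; Z=np.array([0,0,-1.]); return p,Ro.from_matrix(np.c_[X,np.cross(Z,X),Z])
def row(p0,R0,p,R): return np.round(np.r_[R0.inv().apply(p-p0)/.2,(R0.inv()*R).as_rotvec()/(np.pi/2),0],3).tolist()
def st():
    s=r.read_state(); print("t",round(s["time"],2),"p",np.round(s["ee_pos"],4),"F",np.round(s["ft_force"],1),"w",round(s["width"],4),"j",np.round(s["joint_positions"],2)); return s["ee_pos"],Ro.from_quat(s["eef_rot"])
E
python3 - <<'E'
from h import *
p,R=st(); print(R.as_matrix()[:,0])
print(row(p,R,*goal(0,.032,.28)))
E
```

```text
t 3.75 p [0.4398 0.1004 0.2829] F [0.2 0.6 0.7] w 0.0014 j [-0.71 -0.11  0.35  1.81  0.04  1.43  0.22]
[-5.48605621e-01  8.36081255e-01  8.77784222e-05]
[-1.272, -0.216, 0.014, 0.001, -0.0, 0.136, 0.0]
```

Request:
{"name": "play_rows", "arguments": {
  "motion": [
    [-0.2,-0.03,0,0,0,0.03,0],
    [-0.42,-0.07,0,0,0,0.06,0],
    [-0.64,-0.1,0,0,0,0.1,0],
    [-0.85,-0.14,0,0,0,0.136,0],
    [-0.99,-0.17,0,0,0,0.136,0]
  ]
}}

```text
time: 4.38
ee_pos: [0.5209, -0.0828, 0.2827]
eef_rot: [0.564, 0.826, 0.0, 0.0]
ft_force: [-0.1, 0.1, 0.3]
width: 0.0007
```

```bash
python3 - <<'E'
from h import *
p,R=st(); print(R.as_matrix()[:,0])
print(row(p,R,*goal(0,.032,.28)))
E
```

```text
t 4.38 p [ 0.5209 -0.0828  0.2827] F [-0.1  0.1  0.3] w 0.0007 j [-0.49  0.08  0.61  1.65 -0.05  1.42  0.49]
[-3.63122718e-01  9.31741249e-01 -3.68744087e-04]
[-0.288, 0.008, 0.014, 0.0, 0.0, 0.003, 0.0]
```

Request:
{"name": "play_rows", "arguments": {
  "motion": [
    [-0.14,0,0,0,0,0.003,0],
    [-0.285,0.005,0.01,0,0,0.003,0],
    [-0.285,0.005,0.1,0,0,0.003,0],
    [-0.285,0.005,0.14,0,0,0.003,0]
  ]
}}

```text
time: 4.88
ee_pos: [0.5417, -0.1324, 0.2529]
eef_rot: [0.565, 0.825, -0.0, -0.001]
ft_force: [-0.7, -0.6, 0.5]
width: 0.0005
```

```bash
python3 - <<'E'
from h import *
p,R=st(); print(row(p,R,*goal(0,.032,.213)))
o=[]
for n in("scene","side","wrist"):
    c=eyes.camera(n);im=c["image"][:,:,::-1].copy()
    if n!="wrist":
        u,v=proj(c,[.571,-.091,.22]).astype(int); im=cv2.resize(im[v-60:v+60,u-60:u+60],(390,390),interpolation=cv2.INTER_CUBIC)
        for X,k in((np.r_[AX+.042*np.array([np.cos(np.radians(201)),np.sin(np.radians(201))]),.236],(0,0,255)),(p,(0,255,0))):
            cv2.circle(im,tuple(int(t) for t in ((proj(c,X)-[u-60,v-60]+.5)*3.25)),3,k,-1)
        o.append(im)
    else: cv2.imwrite("pics/w1.png",im)
cv2.imwrite("pics/a1.png",np.hstack(o))
E
```

```text
t 4.88 p [ 0.5417 -0.1324  0.2529] F [-0.7 -0.6  0.5] w 0.0005 j [-0.41  0.18  0.65  1.63 -0.11  1.37  0.63]
[-0.019, 0.002, 0.2, -0.001, -0.001, 0.002, 0.0]
```

View pics/a1.png

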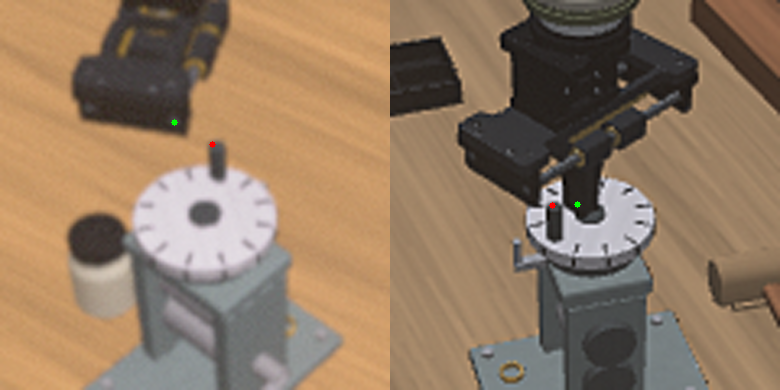

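View pics/w1.png

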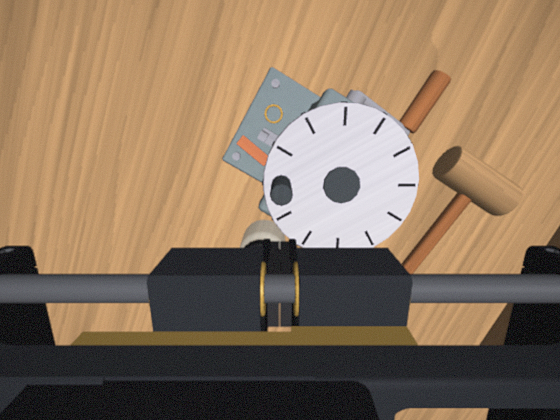

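The views agree: in the wrist view the hub is at (342,184) and the peg top at (281,186), in line with the shut fingers (column 281), so the peg angle is about 201°. I check this with the calibration before going down.

```bash
python3 - <<'E'
from h import *
c=eyes.camera("wrist"); p,R=st()
h=atz(c,(341.5,184.5),.206); k=atz(c,(281,184),.236); d=(k-h)[:2]
print(h,k,np.hypot(*d),np.degrees(np.arctan2(d[1],d[0]))%360)
print(row(p,R,*goal(0,.032,.213)))
E
```

```text
t 5.08 p [ 0.5423 -0.1324  0.2546] F [-0.3 -0.5 -0.2] w 0.0007 j [-0.41  0.18  0.65  1.62 -0.11  1.37  0.63]
[ 0.5697111  -0.08653332  0.206     ] [ 0.52800843 -0.09584172  0.236     ] 0.0427289090421567 192.58265843176954
[-0.018, -0.002, 0.208, 0.0, -0.0, 0.003, 0.0]
```

Request:
{"name": "play_rows", "arguments": {
  "motion": [
    [-0.018,0,0.07,0,0,0,0],
    [-0.018,0,0.14,0,0,0,0],
    [-0.018,0,0.19,0,0,0,0],
    [-0.018,0,0.2,0,0,0,0],
    [-0.018,0,0.2,0,0,0,0]
  ]
}}

```text
time: 5.7
ee_pos: [0.5437, -0.1368, 0.2146]
eef_rot: [0.565, 0.825, 0.0, 0.0]
ft_force: [0.4, -0.3, 0.9]
width: 0.0003
```

```bash
sed -i 's/-.091\]); TH0/-.090]); TH0/' h.py; cat > plan.py <<'E'
import sys
from h import *
# plan.py z gap d1 d2 ... : rows from the present pose; each token dth or gap:dth
p,R=st(); z=float(sys.argv[1])
print([row(p,R,*goal(float(a.split(":")[1]),float(a.split(":")[0])/1000,z)) for a in sys.argv[2:]])
th=np.degrees(np.arctan2(*(p[:2]-AX)[::-1])); print("tcp r",np.hypot(*(p[:2]-AX)),"ang",th)
E
python3 plan.py .213 28:0 25:0 22.5:0 20:0 18:0
```

```text
t 5.7 p [ 0.5437 -0.1368  0.2146] F [ 0.4 -0.3  0.9] w 0.0003 j [-0.4   0.21  0.65  1.68 -0.13  1.3   0.65]
[[0.03, 0.002, 0.008, 0.0, -0.0, 0.002, 0.0], [0.045, 0.002, 0.008, 0.0, -0.0, 0.002, 0.0], [0.057, 0.002, 0.008, 0.0, -0.0, 0.002, 0.0], [0.07, 0.002, 0.008, 0.0, -0.0, 0.002, 0.0], [0.08, 0.002, 0.008, 0.0, -0.0, 0.002, 0.0]]
tcp r 0.05420575492907852 ang -120.28579964489914
```

Request:
{"name": "play_rows", "arguments": {
  "motion": [
    [0.03,0,0.008,0,0,0.002,0],
    [0.045,0,0.008,0,0,0.002,0],
    [0.057,0,0.008,0,0,0.002,0],
    [0.065,0,0.008,0,0,0.002,0],
    [0.073,0,0.008,0,0,0.002,0]
  ]
}}

```text
time: 6.32
ee_pos: [0.5383, -0.1231, 0.213]
eef_rot: [0.567, 0.824, 0.0, 0.0]
ft_force: [0.1, 0.3, -0.1]
width: 0.0003
```

```bash
python3 plan.py .213 18:0 16.5:0 15:0 16.5:3 16.5:5
```

```text
t 6.33 p [ 0.5383 -0.1231  0.213 ] F [ 0.1  0.3 -0.1] w 0.0003 j [-0.42  0.19  0.64  1.7  -0.12  1.29  0.61]
[[0.006, 0.002, -0.0, 0.0, 0.0, -0.0, 0.0], [0.014, 0.002, -0.0, 0.0, 0.0, -0.0, 0.0], [0.021, 0.002, -0.0, 0.0, 0.0, -0.0, 0.0], [0.025, -0.002, -0.0, 0.0, 0.0, 0.033, 0.0], [0.032, -0.005, -0.0, 0.0, 0.0, 0.055, 0.0]]
tcp r 0.04651971697133986 ang -134.58960101506437
```

Request:
{"name": "play_rows", "arguments": {
  "motion": [
    [0.006,0,0,0,0,0,0],
    [0.011,0,0,0,0,0,0],
    [0.016,0,0,0,0,0,0],
    [0.02,0,0,0,0,0,0],
    [0.024,0,0,0,0,0.02,0]
  ]
}}

```text
time: 6.95
ee_pos: [0.5366, -0.1186, 0.2129]
eef_rot: [0.58, 0.815, 0.0, -0.0]
ft_force: [0.2, -0.3, 0.4]
width: 0.0004
```

```bash
python3 plan.py .213 16.5:2 16.5:4 16.5:6 16.5:8 16.5:10
```

```text
t 6.95 p [ 0.5366 -0.1186  0.2129] F [ 0.2 -0.3  0.4] w 0.0004 j [-0.43  0.18  0.64  1.71 -0.12  1.29  0.57]
[[-0.003, -0.001, -0.0, 0.0, -0.0, 0.001, 0.0], [0.004, -0.004, -0.0, 0.0, -0.0, 0.023, 0.0], [0.012, -0.006, -0.0, 0.0, -0.0, 0.046, 0.0], [0.019, -0.008, -0.0, 0.0, -0.0, 0.068, 0.0], [0.027, -0.01, -0.0, 0.0, -0.0, 0.09, 0.0]]
tcp r 0.044732283684611414 ang -140.21538053159367
```

Request:
{"name": "play_rows", "arguments": {
  "motion": [
    [0.004,-0.003,0,0,0,0.02,0],
    [0.01,-0.005,0,0,0,0.04,0],
    [0.015,-0.006,0,0,0,0.05,0],
    [0.019,-0.008,0,0,0,0.06,0],
    [0.022,-0.009,0,0,0,0.07,0]
  ]
}}

```text
time: 7.58
ee_pos: [0.5334, -0.1153, 0.213]
eef_rot: [0.624, 0.782, -0.0, 0.0]
ft_force: [0.7, -3.5, -0.3]
width: 0.0007
```

```bash
python3 plan.py .213 16.5:8 16.5:10 16.5:12 16.5:14 16.5:16; python3 - <<'E'
from h import *
c=eyes.camera("side");u,v=proj(c,[.571,-.09,.22]).astype(int);cv2.imwrite("pics/s2.png",cv2.resize(c["image"][v-45:v+35,u-50:u+50,::-1],(600,480),interpolation=cv2.INTER_CUBIC))
E
```

```text
t 7.58 p [ 0.5334 -0.1153  0.213 ] F [ 0.7 -3.5 -0.3] w 0.0007 j [-0.45  0.18  0.65  1.72 -0.11  1.29  0.45]
[[-0.002, 0.001, -0.0, 0.0, 0.0, -0.002, 0.0], [0.006, -0.001, -0.0, 0.0, 0.0, 0.02, 0.0], [0.013, -0.004, -0.0, 0.0, 0.0, 0.042, 0.0], [0.021, -0.006, -0.0, 0.0, 0.0, 0.065, 0.0], [0.028, -0.008, -0.0, 0.0, 0.0, 0.087, 0.0]]
tcp r 0.04526672536486635 ang -146.0578884185366
```

View pics/s2.png

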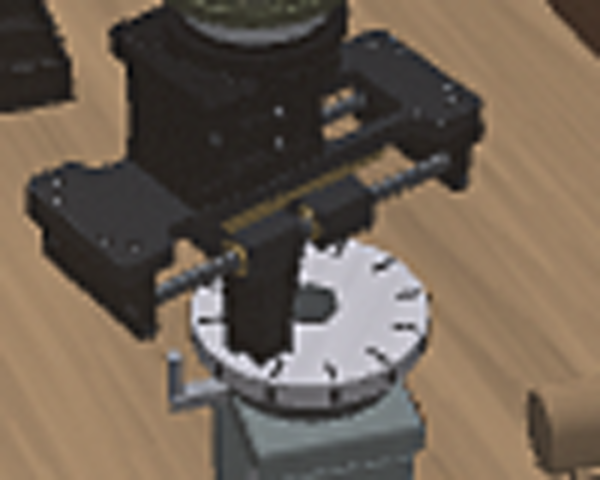

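Contact is made (about 3.6 N against the push). I carry on in small arcs.

Request:
{"name": "play_rows", "arguments": {
  "motion": [
    [0.006,-0.001,0,0,0,0.02,0],
    [0.013,-0.004,0,0,0,0.042,0],
    [0.017,-0.005,0,0,0,0.053,0],
    [0.021,-0.006,0,0,0,0.065,0],
    [0.025,-0.007,0,0,0,0.076,0]
  ]
}}

```text
time: 8.25
ee_pos: [0.5309, -0.1103, 0.2128]
eef_rot: [0.669, 0.743, 0.0, -0.0]
ft_force: [-0.2, -1.4, 0.4]
width: 0.0004
```

```bash
python3 plan.py .213 16.5:16 16.5:18 16.5:20 16.5:22 16.5:24
```

```text
t 8.25 p [ 0.5309 -0.1103  0.2128] F [-0.2 -1.4  0.4] w 0.0004 j [-0.47  0.17  0.66  1.73 -0.11  1.29  0.32]
[[0.001, -0.001, -0.001, -0.0, -0.0, 0.011, 0.0], [0.009, -0.004, -0.001, -0.0, -0.0, 0.033, 0.0], [0.016, -0.006, -0.001, -0.0, -0.0, 0.055, 0.0], [0.024, -0.008, -0.001, -0.0, -0.0, 0.078, 0.0], [0.031, -0.01, -0.001, -0.0, -0.0, 0.1, 0.0]]
tcp r 0.04495374642443001 ang -153.1181134169958
```

Request:
{"name": "play_rows", "arguments": {
  "motion": [
    [0.005,-0.002,0,0,0,0.022,0],
    [0.009,-0.004,0,0,0,0.033,0],
    [0.013,-0.005,0,0,0,0.044,0],
    [0.017,-0.006,0,0,0,0.055,0],
    [0.02,-0.007,0,0,0,0.066,0]
  ]
}}

```text
time: 8.88
ee_pos: [0.5292, -0.1065, 0.213]
eef_rot: [0.707, 0.707, 0.0, -0.0]
ft_force: [-0.3, 0.1, 0.3]
width: 0.0005
```

```bash
cat > ang.py <<'E'
from h import *
from fit import ren
c0=["wrist","side","scene"]
for n in c0:
    c=eyes.camera(n)
    L=eyes.landmark_of(c,"peg_top")
    for d in L[:1]:
        X=atz(c,d["xy"],.236); e=X[:2]-AX; print(n,round(d["p"],2),np.round(d["xy"]),X.round(4),"r",np.hypot(*e).round(3),"turned",((201-np.degrees(np.arctan2(e[1],e[0])))%360).round(1))
E
python3 ang.py; python3 plan.py .213 16.5:22 16.5:25 16.5:28 16.5:31 16.5:34
```

```text
wrist 0.65 [279. 242.] [ 0.5279 -0.0883  0.236 ] r 0.043 turned 23.3
side 0.8 [274. 192.] [ 0.5304 -0.0914  0.236 ] r 0.041 turned 19.1
scene 0.97 [265. 169.] [ 0.5253 -0.0762  0.236 ] r 0.048 turned 37.8
t 9.18 p [ 0.5293 -0.1067  0.213 ] F [-0.2  0.  -0.4] w 0.0002 j [-0.48  0.16  0.67  1.73 -0.1   1.28  0.21]
[[0.005, -0.003, -0.0, 0.0, -0.0, 0.012, 0.0], [0.016, -0.006, -0.0, 0.0, -0.0, 0.046, 0.0], [0.027, -0.01, -0.0, 0.0, -0.0, 0.079, 0.0], [0.039, -0.012, -0.0, 0.0, -0.0, 0.112, 0.0], [0.05, -0.014, -0.0, 0.0, -0.0, 0.146, 0.0]]
tcp r 0.044967467517976735 ang -158.16951713712734
```

The force is gone: first click. The second follows.

Request:
{"name": "play_rows", "arguments": {
  "motion": [
    [0.014,-0.006,0,0,0,0.04,0],
    [0.022,-0.009,0,0,0,0.065,0],
    [0.029,-0.01,0,0,0,0.085,0],
    [0.036,-0.012,0,0,0,0.105,0],
    [0.043,-0.013,0,0,0,0.125,0]
  ]
}}

```text
time: 9.8
ee_pos: [0.5266, -0.0981, 0.2129]
eef_rot: [0.773, 0.634, 0.0, -0.0]
ft_force: [0.8, 0.4, -0.1]
width: 0.0004
```

```bash
python3 plan.py .213 16.5:34 16.5:36 16.5:38 16.5:40 16.5:42
```

```text
t 9.8 p [ 0.5266 -0.0981  0.2129] F [ 0.8  0.4 -0.1] w 0.0004 j [-0.52  0.15  0.68  1.74 -0.1   1.28 -0.01]
[[0.007, -0.002, -0.0, 0.0, -0.0, 0.019, 0.0], [0.014, -0.005, -0.0, 0.0, -0.0, 0.042, 0.0], [0.022, -0.007, -0.0, -0.0, -0.0, 0.064, 0.0], [0.029, -0.009, -0.0, -0.0, -0.0, 0.086, 0.0], [0.037, -0.011, -0.0, -0.0, -0.0, 0.108, 0.0]]
tcp r 0.04515756035114277 ang -169.70712861289658
```

Request:
{"name": "play_rows", "arguments": {
  "motion": [
    [0.007,-0.002,0,0,0,0.02,0],
    [0.014,-0.005,0,0,0,0.042,0],
    [0.021,-0.007,0,0,0,0.062,0],
    [0.028,-0.009,0,0,0,0.084,0],
    [0.034,-0.01,0,0,0,0.1,0]
  ]
}}

```text
time: 10.42
ee_pos: [0.5257, -0.0909, 0.2128]
eef_rot: [0.82, 0.572, -0.0, -0.0]
ft_force: [-3.2, -1.9, 1.6]
width: 0.0006
```

```bash
python3 plan.py .213 16.5:44 16.5:46 16.5:48 16.5:50 16.5:52
```

```text
t 10.43 p [ 0.5257 -0.0909  0.2128] F [-3.2 -1.9  1.6] w 0.0006 j [-0.54  0.15  0.69  1.75 -0.1   1.28 -0.18]
[[0.01, -0.003, -0.001, -0.0, -0.0, 0.031, 0.0], [0.018, -0.005, -0.001, -0.0, 0.0, 0.053, 0.0], [0.026, -0.007, -0.001, -0.0, 0.0, 0.075, 0.0], [0.033, -0.009, -0.001, -0.0, 0.0, 0.097, 0.0], [0.041, -0.011, -0.001, -0.0, 0.0, 0.119, 0.0]]
tcp r 0.04534674169772617 ang -178.84553334016516
```

Request:
{"name": "play_rows", "arguments": {
  "motion": [
    [0.008,-0.002,0,0,0,0.025,0],
    [0.014,-0.004,0,0,0,0.042,0],
    [0.02,-0.006,0,0,0,0.06,0],
    [0.026,-0.007,0,0,0,0.075,0],
    [0.032,-0.009,0,0,0,0.095,0]
  ]
}}

```text
time: 11.05
ee_pos: [0.527, -0.0842, 0.2131]
eef_rot: [0.861, 0.509, 0.001, 0.0]
ft_force: [0.1, -0.4, 0.2]
width: 0.0007
```

```bash
python3 plan.py .213 16.5:52 16.5:54 16.5:58 16.5:61 16.5:64;python3 ang.py
```

```text
t 11.05 p [ 0.527  -0.0842  0.2131] F [ 0.1 -0.4  0.2] w 0.0007 j [-0.56  0.14  0.7   1.75 -0.1   1.28 -0.34]
[[0.006, -0.006, 0.0, 0.001, -0.0, 0.025, 0.0], [0.014, -0.009, 0.0, 0.001, -0.0, 0.047, 0.0], [0.029, -0.013, 0.0, 0.001, -0.0, 0.091, 0.0], [0.041, -0.015, 0.0, 0.001, -0.0, 0.125, 0.0], [0.052, -0.017, 0.0, 0.001, -0.0, 0.158, 0.0]]
tcp r 0.044392621176951357 ang 172.5566862914191
wrist 0.84 [272. 237.] [ 0.5327 -0.0642  0.236 ] r 0.046 turned 54.9
side 0.79 [275. 185.] [ 0.5434 -0.0662  0.236 ] r 0.036 turned 61.8
scene 0.78 [269. 176.] [ 0.54   -0.0562  0.236 ] r 0.046 turned 68.5
```

Second click done (peg at about 60°). The third follows.

Request:
{"name": "play_rows", "arguments": {
  "motion": [
    [0.014,-0.009,0,0,0,0.047,0],
    [0.027,-0.012,0,0,0,0.085,0],
    [0.037,-0.014,0,0,0,0.115,0],
    [0.045,-0.016,0,0,0,0.138,0],
    [0.052,-0.017,0,0,0,0.158,0]
  ]
}}

```text
time: 11.98
ee_pos: [0.5282, -0.0742, 0.2129]
eef_rot: [0.917, 0.399, -0.0, 0.0]
ft_force: [-2.9, -2.5, 0.8]
width: 0.0003
```

```bash
python3 plan.py .213 16.5:64 16.5:66 16.5:68 16.5:70 16.5:72
```

```text
t 11.97 p [ 0.5282 -0.0742  0.2129] F [-2.9 -2.5  0.8] w 0.0003 j [-0.59  0.15  0.72  1.75 -0.1   1.28 -0.6 ]
[[0.006, 0.001, -0.001, -0.0, 0.0, -0.0, 0.0], [0.013, -0.002, -0.001, -0.0, 0.0, 0.022, 0.0], [0.021, -0.005, -0.001, -0.0, 0.0, 0.044, 0.0], [0.028, -0.007, -0.001, -0.0, 0.0, 0.067, 0.0], [0.036, -0.009, -0.001, -0.0, 0.0, 0.089, 0.0]]
tcp r 0.045656186678337464 ang 159.73491281023058
```

Request:
{"name": "play_rows", "arguments": {
  "motion": [
    [0.01,-0.001,0,0,0,0.015,0],
    [0.017,-0.003,0,0,0,0.033,0],
    [0.024,-0.006,0,0,0,0.055,0],
    [0.03,-0.007,0,0,0,0.072,0],
    [0.036,-0.009,0,0,0,0.09,0]
  ]
}}

```text
time: 12.6
ee_pos: [0.5321, -0.0668, 0.2129]
eef_rot: [0.943, 0.333, 0.0, -0.0]
ft_force: [-1.9, 1.4, 1.4]
width: 0.0004
```

```bash
python3 plan.py .213 16.5:72 16.5:74 16.5:76 16.5:78 16.5:80
```

```text
t 12.6 p [ 0.5321 -0.0668  0.2129] F [-1.9  1.4  1.4] w 0.0004 j [-0.61  0.16  0.72  1.74 -0.11  1.28 -0.75]
[[-0.005, 0.002, -0.0, -0.0, -0.0, -0.001, 0.0], [0.003, -0.0, -0.0, -0.0, -0.0, 0.021, 0.0], [0.01, -0.003, -0.0, -0.0, -0.0, 0.043, 0.0], [0.018, -0.005, -0.0, -0.0, -0.0, 0.066, 0.0], [0.025, -0.007, -0.0, -0.0, -0.0, 0.088, 0.0]]
tcp r 0.045258905738238396 ang 149.15509684695766
```

Request:
{"name": "play_rows", "arguments": {
  "motion": [
    [0.005,-0.001,0,0,0,0.022,0],
    [0.01,-0.003,0,0,0,0.043,0],
    [0.014,-0.004,0,0,0,0.055,0],
    [0.018,-0.005,0,0,0,0.066,0],
    [0.021,-0.006,0,0,0,0.075,0]
  ]
}}

```text
time: 13.22
ee_pos: [0.5347, -0.0636, 0.213]
eef_rot: [0.961, 0.277, 0.0, 0.0]
ft_force: [0.5, 0.3, -0.5]
width: 0.0005
```

```bash
python3 plan.py .213 16.5:82 16.5:86 16.5:89 16.5:91 16.5:93; python3 ang.py
```

```text
t 13.22 p [ 0.5347 -0.0636  0.213 ] F [ 0.5  0.3 -0.5] w 0.0005 j [-0.62  0.16  0.73  1.74 -0.11  1.28 -0.87]
[[0.013, -0.006, 0.0, 0.0, -0.0, 0.035, 0.0], [0.028, -0.011, 0.0, 0.0, -0.0, 0.08, 0.0], [0.039, -0.013, 0.0, 0.0, -0.0, 0.113, 0.0], [0.047, -0.015, 0.0, 0.0, -0.0, 0.135, 0.0], [0.055, -0.016, 0.0, 0.0, -0.0, 0.157, 0.0]]
tcp r 0.04483217804192617 ang 143.9999277704628
wrist 0.89 [276. 229.] [ 0.5533 -0.049   0.236 ] r 0.045 turned 87.7
side 0.97 [277. 184.] [ 0.5523 -0.0634  0.236 ] r 0.032 turned 75.9
scene 0.94 [270. 182.] [ 0.5547 -0.0422  0.236 ] r 0.05 turned 92.1
```

Third click done (about 90°). The fourth follows, gently, in small steps.

Request:
{"name": "play_rows", "arguments": {
  "motion": [
    [0.013,-0.006,0,0,0,0.035,0],
    [0.025,-0.01,0,0,0,0.07,0],
    [0.034,-0.012,0,0,0,0.1,0],
    [0.041,-0.014,0,0,0,0.12,0],
    [0.047,-0.015,0,0,0,0.135,0]
  ]
}}

```text
time: 14.15
ee_pos: [0.5405, -0.0563, 0.2128]
eef_rot: [0.985, 0.174, -0.0, -0.0]
ft_force: [-3.7, -0.9, 0.7]
width: 0.0006
```

```bash
python3 plan.py .213 16.5:92 16.5:94 16.5:96 16.5:98 16.5:100
```

```text
t 14.15 p [ 0.5405 -0.0563  0.2128] F [-3.7 -0.9  0.7] w 0.0006 j [-0.64  0.18  0.75  1.73 -0.13  1.29 -1.09]
[[0.007, -0.001, -0.001, -0.0, 0.001, 0.011, 0.0], [0.014, -0.004, -0.001, -0.0, 0.001, 0.033, 0.0], [0.022, -0.006, -0.001, -0.0, 0.001, 0.056, 0.0], [0.029, -0.008, -0.001, -0.0, 0.001, 0.078, 0.0], [0.037, -0.01, -0.001, -0.0, 0.001, 0.1, 0.0]]
tcp r 0.045414504894654865 ang 132.1854138267254
```

Request:
{"name": "play_rows", "arguments": {
  "motion": [
    [0.01,-0.002,0,0,0,0.02,0],
    [0.017,-0.005,0,0,0,0.044,0],
    [0.023,-0.006,0,0,0,0.06,0],
    [0.029,-0.008,0,0,0,0.078,0],
    [0.034,-0.009,0,0,0,0.09,0]
  ]
}}

```text
time: 14.78
ee_pos: [0.5468, -0.0519, 0.2129]
eef_rot: [0.995, 0.104, 0.0, -0.0]
ft_force: [-0.5, -0.1, 0.9]
width: 0.0006
```

```bash
python3 plan.py .213 16.5:100 16.5:102 16.5:104 16.5:106 16.5:108
```

```text
t 14.78 p [ 0.5468 -0.0519  0.2129] F [-0.5 -0.1  0.9] w 0.0006 j [-0.66  0.2   0.77  1.71 -0.14  1.29 -1.22]
[[-0.0, 0.0, -0.0, -0.0, -0.0, 0.01, 0.0], [0.007, -0.003, -0.0, -0.0, -0.0, 0.032, 0.0], [0.015, -0.005, -0.0, -0.0, -0.0, 0.055, 0.0], [0.022, -0.007, -0.0, -0.0, -0.0, 0.077, 0.0], [0.03, -0.009, -0.0, -0.0, -0.0, 0.099, 0.0]]
tcp r 0.04512473567739616 ang 122.37059383302676
```

```bash
python3 ang.py; python3 - <<'E'
from h import *
o=[]
for n in("wrist","scene"):
    c=eyes.camera(n);u,v=proj(c,[.571,-.09,.22]).astype(int);v=max(v,60);o.append(cv2.resize(c["image"][max(v-80,0):v+80,u-80:u+80,::-1],(390,390)))
cv2.imwrite("pics/m.png",np.hstack(o)); st()
E
```

```text
wrist 0.82 [275. 246.] [ 0.5608 -0.0463  0.236 ] r 0.045 turned 97.8
side 0.97 [279. 181.] [ 0.5626 -0.0543  0.236 ] r 0.037 turned 97.8
scene 0.56 [267. 184.] [ 0.5652 -0.0449  0.236 ] r 0.045 turned 103.7
t 15.18 p [ 0.5468 -0.0519  0.213 ] F [0.2 0.2 0.9] w 0.0005 j [-0.66  0.2   0.77  1.71 -0.14  1.29 -1.22]
```

View pics/m.png

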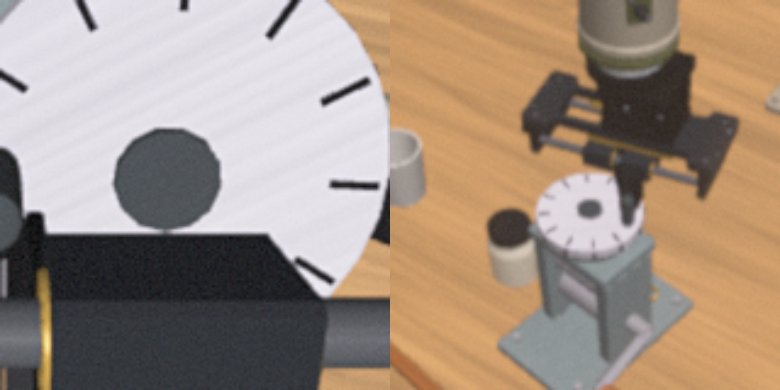

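The peg is still against the fingertip close to the crest (about 101°, wrist crop (8,215)), not yet clicked. I go on a few degrees.

Request:
{"name": "play_rows", "arguments": {
  "motion": [
    [0.005,-0.002,0,0,0,0.022,0],
    [0.01,-0.003,0,0,0,0.038,0],
    [0.014,-0.005,0,0,0,0.05,0],
    [0.018,-0.006,0,0,0,0.064,0],
    [0.021,-0.007,0,0,0,0.073,0]
  ]
}}

```text
time: 15.8
ee_pos: [0.5507, -0.05, 0.213]
eef_rot: [0.999, 0.047, 0.0, 0.0]
ft_force: [0.6, -0.6, 0.0]
width: 0.0003
```

```bash
python3 plan.py .213 16.5:106; python3 ang.py; python3 - <<'E'
from h import *
st()
E
```

```text
t 15.8 p [ 0.5507 -0.05    0.213 ] F [ 0.6 -0.6  0. ] w 0.0003 j [-0.67  0.21  0.78  1.7  -0.15  1.29 -1.33]
[[0.001, -0.002, 0.0, 0.0, -0.0, 0.004, 0.0]]
tcp r 0.04491270150226746 ang 116.91672462233768
wrist 0.79 [273. 233.] [ 0.5717 -0.0447  0.236 ] r 0.045 turned 111.9
side 0.67 [285. 178.] [ 0.5817 -0.0501  0.236 ] r 0.041 turned 126.0
scene 0.98 [266. 187.] [ 0.5741 -0.04    0.236 ] r 0.05 turned 114.6
t 16.1 p [ 0.5505 -0.0499  0.213 ] F [ 0.6 -0.6  0.3] w 0.0008 j [-0.67  0.21  0.78  1.7  -0.15  1.29 -1.33]
```

It looks snapped in. I back off along -x, then rise.

Request:
{"name": "play_rows", "arguments": {
  "motion": [
    [-0.03,0,0,0,0,0,0],
    [-0.06,0,0,0,0,0,0],
    [-0.06,0,-0.2,0,0,0,0],
    [-0.06,0,-0.4,0,0,0,0],
    [-0.06,0,-0.5,0,0,0,0]
  ]
}}

```text
time: 16.73
ee_pos: [0.5387, -0.0513, 0.3151]
eef_rot: [0.999, 0.047, 0.001, -0.0]
ft_force: [0.8, -0.1, 0.5]
width: 0.0006
```

Request:
{"name": "play_rows", "arguments": {
  "motion": [
    [-0.2,0,0,0,0,0,0],
    [-0.4,0,0,0,0,0,0],
    [-0.55,0,0,0,0,0,0],
    [-0.6,0,0,0,0,0,0],
    [-0.6,0,0,0,0,0,0]
  ]
}}

```text
time: 17.35
ee_pos: [0.4192, -0.0622, 0.3131]
eef_rot: [0.999, 0.047, 0.001, -0.001]
ft_force: [0.2, 0.6, 0.4]
width: 0.0008
```

```bash
st=1; python3 ang.py; python3 - <<'E'
from fit import *
q,e,obs=fit([.571,-.09,np.radians(81)]); print(q[:2],np.degrees(q[2]),"turned",201-np.degrees(q[2]),e)
o=[]
for n in("scene","side"):
    c=eyes.camera(n);u,v=proj(c,[.571,-.09,.22]).astype(int);im=cv2.resize(c["image"][v-50:v+50,u-50:u+50,::-1],(390,390),interpolation=cv2.INTER_CUBIC)
    for a,k in((81,(0,255,0)),(96,(0,0,255))):
        X=np.r_[AX+.042*np.array([np.cos(np.radians(a)),np.sin(np.radians(a))]),.236]; cv2.circle(im,tuple(int(t) for t in ((proj(c,X)-[u-50,v-50]+.5)*3.9)),2,k,-1)
    o.append(im)
cv2.imwrite("pics/end.png",np.hstack(o)); st()
E
```

```text
side 0.76 [284. 180.] [ 0.5762 -0.0561  0.236 ] r 0.034 turned 119.8
scene 0.75 [268. 187.] [ 0.5719 -0.0372  0.236 ] r 0.053 turned 112.0
scene 0.62 1257
side 0.8 1012
[ 0.57041057 -0.08851135] 77.32945800922045 turned 123.67054199077955 158.8549019607843
t 17.95 p [ 0.4192 -0.0623  0.3129] F [ 0.5  0.2 -1.6] w 0.0003 j [-0.77 -0.26  0.67  1.83  0.16  1.52 -1.6 ]
```

View pics/end.png

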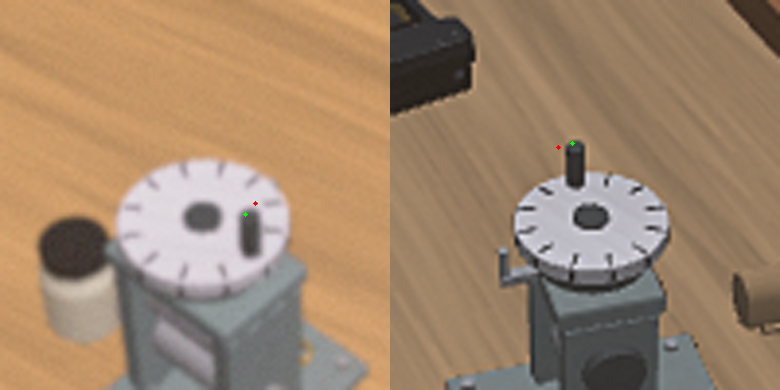

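The peg top, at (250,213) in the scene crop and (575,145) in the side crop, sits on the green 120° marker in both views. The gripper is well clear, so I hand the job in.

```bash
python3 -c "
from h import *
print(job.close_job())"
```

```text
the job is handed in; nothing more can be done
None
```

I pushed the peg clockwise four clicks with the shut fingertips and left it resting in the fourth click stop. I then backed off, rose about 100 mm and moved clear before handing in at about 18 s of the 48 s allowed.

**Final angle:** A silhouette fit from the two fixed cameras gave 123.7° of turn. In both views the peg top sits about 1 px from the predicted 120° point. Single-view peg readings spread more: 119.8° from the side camera and 112° from the scene camera. Their radii were also off (34 and 53 mm instead of 42), so I trusted the fit. The wrist camera did not report the peg in this last check.

**Start angle:** I took the peg to start at 201° in the world frame, which is stop 1, from the mill's measured yaw of about −9°. A two-camera triangulation gave 199°. The silhouette fit gave 196.6° and the wrist camera 192.6°; the nearest other stops are 30° away, so the choice holds.

**Forces:** The wrist force was read only at the end of each call. The largest reading was about 4 N, and it was about zero after each click.

**Bystanders:** The gripper never went below 0.21 m, above all of the loose objects. I did not re-measure their positions at the end.

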